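# Fold open the blue bifold door of a lab storage bay

## Robot

A 6-joint arm with a two-finger parallel gripper is mounted at the origin on the work surface. World frame = base frame: x ahead of the robot, y to its left, z up, the work surface at z = 0. Lengths are in m, angles in rad, forces in N, time in s.
With the tool pointing down it reaches from about 0.3 to 0.85 m from the base axis. Payload 4.2 kg.
Tool frame: the origin (TCP) lies between the finger pads; the fingertips stand 22 mm ahead of it and the grasp point (between the pads) lies 3 mm ahead of it; z points along the fingers, x is the direction in which the jaws open and shut, and the axes are right-handed (so a half turn about z gives the same grasp; the last joint's range is limited). The gripper opens to 91 mm and grips with 3 to 60 N. Pads are 32 mm wide; open, the fingers measure 118 mm over their backs; the gripper's body (76 mm by 178 mm) begins 60 mm behind the grasp point.
Start: joints at [-1.217, 0.32, 1.565, -0, 1.257, -0.02], TCP at [0.21, -0.535, 0.236] pointing down, gripper open.
Joint ranges: [-3.11, 3.11], [-0.84, 2.01], [0.21, 2.61], [-1.34, 4.49], [0.05, 2.63], [-2.56, 2.56]. Speed limits (rad/s): [2.57, 2.57, 3.14, 3.14, 3.14, 3.14].

## Interface

Orientations are given as a rotation vector (axis times angle).
In Python, from plant import ctrl gives the robot as it stands.
- The arm moves only by the tool send_rows, never from a script. Its argument "steps" is text: rows parted by semicolons, each of 7 numbers parted by spaces: the opening, from 0 (shut) to 1 (fully open), then the shift along the tool's x, y, z in m, then the turn, a rotation vector about the tool's x, y, z in degrees. A call has 1 to 20 rows; each row is the pose to reach, as a shift and turn from the pose commanded when the call began, along the tool's axes at that moment; what a row does not reach only later rows make up. A row lasts 1/8 s, in which the tool goes at most 62.5 mm and 10.7 degrees, less where a joint would pass 70% of its speed; a pose out of reach is approached as far as the arm can. A call with a gripper value outside its range is refused whole. The fingers move at their own pace and stop on an object; "squeeze" is the grip in N (left out, the last holds). Time passes only in rows, so rows that repeat a pose let the fingers close. It gives the time, the measured TCP pose, the force and the opening at its end, in the units of the state.
- ctrl.state(): the state, without advancing time (a new reading comes with each control period).
- ctrl.camera(name): name is "side" or "top" or "wrist"; returns a dict with "img" (384x512x3 uint8, red, green, blue), "fx", "fy", "cx", "cy" (pixels), "dist" ([k1, k2, p1, p2, k3] as OpenCV has them; the pictures are not rectified), "extrinsics" (4x4, takes a point from camera to world coordinates). Camera axes: x right, y down, z forward; pixel columns grow to the right and rows downward; lengths in m; the calibration is good to about 2 mm. A picture is of the moment at which its call begins. There is no depth.
- ctrl.job_done(): hands the job in, once; it reports no verdict.
The state is a dict: "t": time; "joint_pos": joint angles; "dq": joint speeds; "effort": joint torques, N m; "ee_pos": TCP position; "orientation": TCP orientation; "force": force on the tool from outside, world axes, zero at the start; "ft_torque": the same for the moment, N m; "gripper_width": finger opening in m.
Only numpy, scipy, OpenCV 4.12 (cv2) and the standard library are available. Lean on these libraries where they do the work, as an engineer would, in place of code of your own. Each camera call takes 0.05 s, during which the arm holds its last target.

## Task

On the lab bench stand two low open-topped storage bays, each with an inward-folding bifold door that is slightly ajar. Fold the blue door fully open, so that both of its panels lie collapsed together at its pivot end, and let go of it. Leave the white door as it is and the blue-and-white tip box inside the blue bay where it stands.

Things in the scene. Friction and masses are not known exactly. Their poses are not given: they have to be found in the camera images.
- blue_fold (a point): Axis of the blue door's fold hinge: an upright steel post, 16 mm diameter, yellow cap, joining two 120 mm panels (8 mm thick). Post top 210 mm above the bench, panel tops 160 mm; this point at 185 mm, mid-height of the free 50 mm. Pushed into the bay it runs on a level 120 mm arc about blue_pivot; needs 1 to 3 N, stays where left, stops with panels 83 degrees from the track (starts at 12 to 26).
- blue_pivot (a point): Fixed pivot axis at the left end (seen from the robot) of the blue door, at the panels' top edge, 160 mm up. Axes: z up, x into the bay away from the robot, y along the track, which runs from here to -y. Panels at angle a to the track put blue_fold at x = 120 sin a, y = -120 cos a (mm); the second panel's far end slides along the track towards here.
- white_fold (a point): The same point on the white door's like hinge post (yellow cap, 210 mm high); that door pivots at its right end. The white bay may stand left or right of the blue one. All else on both bays is at most 160 mm high. Leave this door alone.
- tip_box (a point): Centre of the closed pipette-tip box, 80 x 120 x 85 mm high (blue below, white lid), loose on the floor of the blue bay behind the door, clear of the door's sweep; the point is half-way up, 48 mm above the bench. Leave it alone.
Not all that is in view belongs to the job. Leave any purple or turquoise look-alike of the part that bears tip_box alone.

How it is judged:
By the outcome, as a careful person would: the job done as asked, in the order asked, and still so for the second after the job is handed in, with the robot touching nothing.
It also fails if it takes over 35 s, if anything falls off the work surface, if the arm or the gripper's body presses on something with over 40 N, if the wrist force passes 120 N, or if a joint passes its speed limit or range.

## Working session

There is one attempt and no reset: what is moved stays moved. The work goes in short steps, Python scripts to look and compute and a tool call to move; the robot and the scene stay as the last step left them, time stands still between calls to the robot, and variables do not carry over. Pictures are saved under pics/ and viewed, and the job is handed in when it is done.

Besides the shell and the picture viewer there is one more tool, called after "Emit:" as name(argument=value, ...), one argument or row to a line, values as JSON. send_rows: Moves the arm, as the interface text tells. Its arguments: {"type":"object","properties":{"steps":{"type":"string"},"squeeze":{"type":"number"}},"required":["steps"]}

```bash
mkdir -p pics; ls
cat > h.py <<'E'
import numpy as np,cv2
from plant import ctrl
def grab(n,f):
    c=ctrl.camera(n); cv2.imwrite(f'pics/{f}.png',cv2.cvtColor(c['img'],cv2.COLOR_RGB2BGR)); 
    np.save(f'{f}.npy',c,allow_pickle=True); return c
def load(f): return np.load(f'{f}.npy',allow_pickle=True).item()
def ray(c,u,v):
    K=np.array([[c['fx'],0,c['cx']],[0,c['fy'],c['cy']],[0,0,1]]);
    p=cv2.undistortPoints(np.array([[[u,v]]],float),K,np.array(c['dist'],float)).ravel()
    E=np.array(c['extrinsics']); d=E[:3,:3]@np.array([p[0],p[1],1]); return E[:3,3],d/np.linalg.norm(d)
def onz(c,u,v,z):
    o,d=ray(c,u,v); return o+d*(z-o[2])/d[2]
def tri(c1,p1,c2,p2):
    o1,d1=ray(c1,*p1);o2,d2=ray(c2,*p2)
    A=np.c_[d1,-d2]; s=np.linalg.lstsq(A,o2-o1,rcond=None)[0]; a=o1+s[0]*d1;b=o2+s[1]*d2
    return (a+b)/2,np.linalg.norm(a-b)
E
python3 - <<'E'
from h import *
for n in ['top','side','wrist']:
    c=grab(n,n+'0'); print(n,np.round(c['extrinsics'],3).tolist(),c['fx'])
s=ctrl.state();print(s)
E
```

```text
pics
top [[-0.027, -0.987, 0.159, 0.439], [-1.0, 0.027, 0.001, 0.053], [-0.006, -0.159, -0.987, 1.153], [0.0, 0.0, 0.0, 1.0]] 372.05060987715757
side [[0.967, -0.192, 0.169, 0.467], [-0.256, -0.758, 0.6, -0.466], [0.013, -0.623, -0.782, 0.771], [0.0, 0.0, 0.0, 1.0]] 365.6721961090329
wrist [[0.365, -0.895, -0.254, 0.282], [-0.931, -0.352, -0.098, -0.506], [-0.002, 0.272, -0.962, 0.383], [0.0, 0.0, 0.0, 1.0]] 303.5614327526242
{'t': 0.15, 'joint_pos': array([-1.21700863e+00,  3.20116972e-01,  1.56539886e+00,  4.11228412e-06,
        1.25736842e+00, -1.99838468e-02]), 'dq': array([-0.00010649, -0.00345177, -0.00235645, -0.00039018,  0.00082991,
        0.000789  ]), 'effort': array([ 1.10548321e-03, -4.12773800e+01, -2.32155401e+01,  7.29317358e-02,
        4.34162223e-02, -9.04474541e-05]), 'ee_pos': array([ 0.20983982, -0.53497129,  0.23532949]), 'orientation': array([-2.59488145e+00,  1.76959519e+00,  1.64903743e-03]), 'force': array([ 0.09987487, -0.55242784, -0.03398934]), 'ft_torque': array([-0.01365469,  0.03213875, -0.02630309]), 'gripper_width': 0.0910594661023509}
```

View pics/top0.png

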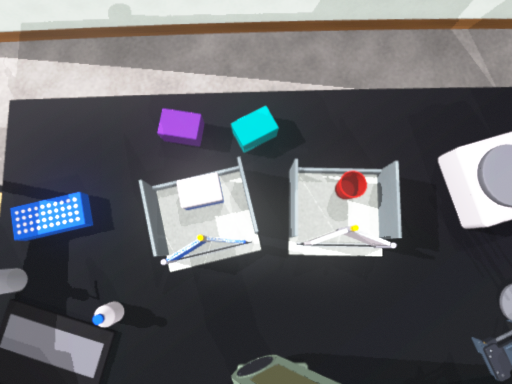

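View pics/side0.png

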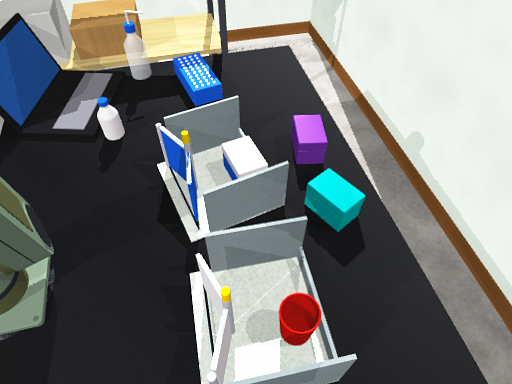

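The top view shows the blue bay on the left, with its yellow cap at about (200,238) and a pivot post at about (164,262). The white bay is on the right, with its cap at about (354,228). In the side view the caps are at (185,137) for blue and (226,295) for white.

Things that could be mistaken for blue_fold: the white door's cap at top (354,228), the end posts at (164,262) and (248,240), and the white posts. I choose the yellow cap at (200,238), between the blue panels. I'll check it in a crop.

Run:
```python
from h import *
t=load('top0');s=load('side0')
def yel(c):
    h=cv2.cvtColor(c['img'],cv2.COLOR_RGB2HSV); m=cv2.inRange(h,(24,150,120),(34,255,255))
    n,l,st,ce=cv2.connectedComponentsWithStats(m); return [(st[i].tolist(),ce[i]) for i in range(1,n) if st[i,4]>8]
for c in (t,s):
    print(yel(c))
a=t['img'][150:280,130:270]; b=s['img'][110:240,140:300]
a=cv2.resize(a,None,fx=4,fy=4,interpolation=cv2.INTER_CUBIC)[:520];b=cv2.resize(b,None,fx=4,fy=4,interpolation=cv2.INTER_CUBIC)
cv2.imwrite('pics/cropa.png',a[...,::-1]);cv2.imwrite('pics/cropb.png',b[...,::-1])
```

```text
[([351, 225, 7, 6, 32], array([354.21875, 227.65625])), ([197, 235, 6, 6, 26], array([199.92307692, 237.38461538]))]
[([181, 130, 9, 14, 89], array([184.93258427, 136.85393258])), ([221, 287, 10, 15, 120], array([225.325     , 293.91666667]))]
```

View pics/cropa.png

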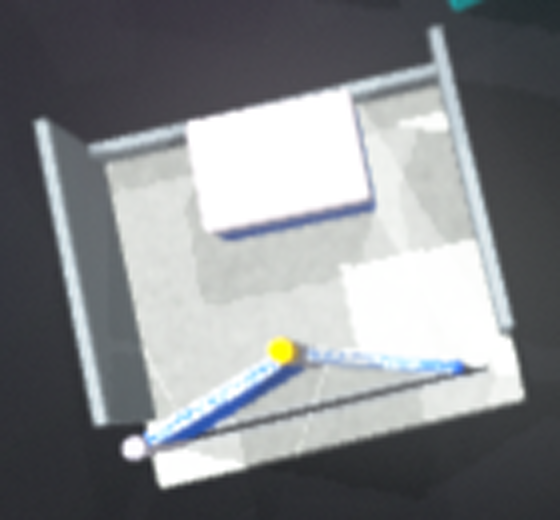

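View pics/cropb.png

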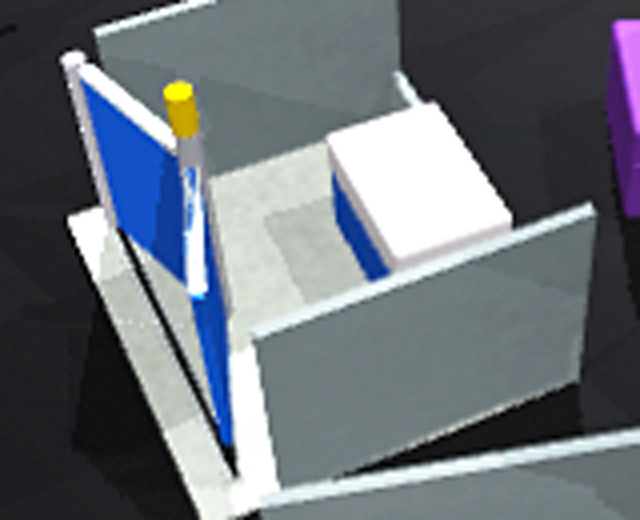

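The crops confirm it: this yellow cap sits on a post between two blue panels, with the pivot at top (163.2,261.7) and side (158.2,125). The box with the blue base and white lid is behind it.

Run:
```python
from h import *
t=load('top0');s=load('side0')
np.set_printoptions(precision=4,suppress=True)
F=onz(t,199.92,237.4,.209);print('fold top',F,'tri',tri(t,(199.92,237.4),s,(184.9,133.5)))
W=onz(t,354.2,227.7,.21);print('white',W)
P=onz(t,163.2,261.7,.16);print('piv',P,'tri',tri(t,(163.2,261.7),s,(158.2,125)))
E_=onz(t,245.8,241.4,.16);print('end',E_)
print('dist PF',np.linalg.norm((F-P)[:2]),'FE',np.linalg.norm((F-E_)[:2]))
d=(E_-P)[:2];psi=np.arctan2(d[1],d[0]);print('track dir deg',np.degrees(psi))
print('slot',[onz(t,130+a/4,150+b/4,.01) for a,b in ((190,440),(488,368))])
q=(F-P)[:2];a=np.arctan2(q[1],q[0])-psi;print('a',np.degrees(a))
# tip box lid top z=.0905 corners
for a,b in ((190,128),(350,92),(374,208),(220,238)): print(onz(t,130+a/4,150+b/4,.09))
for n,(a,b) in dict(lw0=(42,122),lw1=(100,422),rw0=(434,30),rw1=(506,328)).items(): print(n,onz(t,130+a/4,150+b/4,.16))
```

```text
fold top [0.4697 0.1797 0.209 ] tri (array([0.4703, 0.1801, 0.2062]), np.float64(0.0010005696521113879))
white [ 0.4833 -0.2106  0.21  ]
piv [0.4102 0.2837 0.16  ] tri (array([0.41  , 0.2843, 0.1573]), np.float64(0.0002459467410698582))
end [0.4577 0.0649 0.16  ]
dist PF 0.1198334092189712 FE 0.11545048920186778
track dir deg -77.75195914166603
slot [array([0.41  , 0.2751, 0.01  ]), array([0.4582, 0.0479, 0.01  ])]
a 17.55738929679843
[0.6353 0.26   0.09  ]
[0.6587 0.1432 0.09  ]
[0.5731 0.127  0.09  ]
[0.5544 0.2381 0.09  ]
lw0 [0.6294 0.3477 0.16  ]
lw1 [0.4268 0.3056 0.16  ]
rw0 [0.6859 0.0791 0.16  ]
rw1 [0.4817 0.0359 0.16  ]
```

```bash
cat >> h.py <<'E'
from scipy.spatial.transform import Rotation as Rn
def row(p0,r0,p,yaw):
    R0=Rn.from_rotvec(r0); c,s=np.cos(yaw),np.sin(yaw)
    R=Rn.from_matrix(np.c_[[c,s,0],[s,-c,0],[0,0,-1]])
    return np.r_[R0.inv().apply(np.array(p)-p0)*1000,np.degrees((R0.inv()*R).as_rotvec())]
E
python3 - <<'E'
from h import *
np.set_printoptions(precision=1,suppress=True)
s=ctrl.state();p0=s['ee_pos'];r0=s['orientation']
print(row(p0,r0,p0+[0,0,.05],np.radians(-68.6)))
print(row(p0,r0,[.470,.180,.285],np.radians(30)))
E
```

```text
[ -0.1  -0.  -50.   -0.    0.1   0. ]
[-570.7 -503.3  -48.9   -0.1    0.1  -98.6]
```

Emit:
send_rows(
  steps="1 0 0 -0.05 0 0 0; 1 -0.571 -0.503 -0.05 0 0 -98.6; 1 -0.571 -0.503 -0.05 0 0 -98.6; 1 -0.571 -0.503 -0.05 0 0 -98.6; 1 -0.571 -0.503 -0.05 0 0 -98.6; 1 -0.571 -0.503 -0.05 0 0 -98.6; 1 -0.571 -0.503 -0.05 0 0 -98.6; 1 -0.571 -0.503 -0.05 0 0 -98.6; 1 -0.571 -0.503 -0.05 0 0 -98.6; 1 -0.571 -0.503 -0.05 0 0 -98.6; 1 -0.571 -0.503 -0.05 0 0 -98.6; 1 -0.571 -0.503 -0.05 0 0 -98.6; 1 -0.571 -0.503 -0.05 0 0 -98.6; 1 -0.571 -0.503 -0.05 0 0 -98.6; 1 -0.571 -0.503 -0.05 0 0 -98.6; 1 -0.571 -0.503 -0.05 0 0 -98.6; 1 -0.571 -0.503 -0.05 0 0 -98.6; 1 -0.571 -0.503 -0.05 0 0 -98.6",
)

```text
t: 2.4
ee_pos: [0.4696, 0.179, 0.2862]
orientation: [3.035, 0.811, 0.001]
force: [-0.5, -0.5, 0.0]
gripper_width: 0.0911
```

Run:
```python
from h import *
c=grab('wrist','wrist1');c=grab('side','side1'); print(ctrl.state()['ee_pos'])
```

```text
[0.46968528 0.17936102 0.28613986]
```

View pics/wrist1.png

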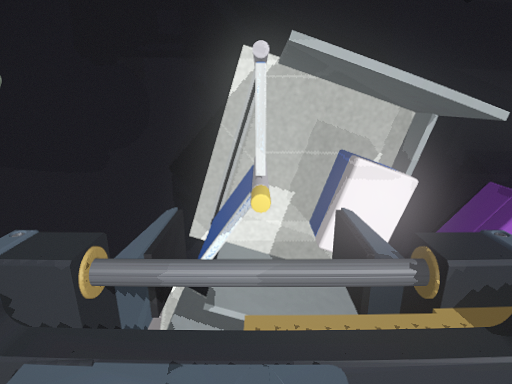

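View pics/side1.png

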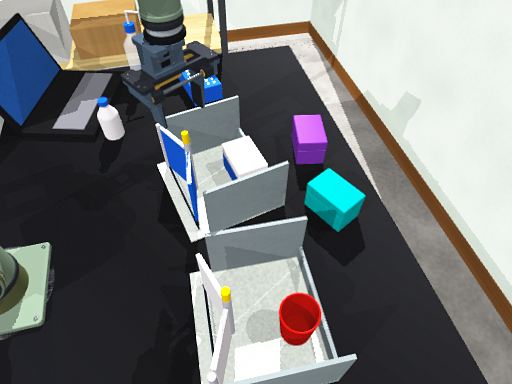

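The wrist view has the cap at (261,197), centred between the fingers, with the panel running straight up to the pivot at (261,48). I'll check the positions from this view before descending.

Run:
```python
from h import *
np.set_printoptions(precision=4,suppress=True)
c=load('wrist1');print(onz(c,261,197,.209),onz(c,261,48,.16))
```

```text
[0.468  0.1864 0.209 ] [0.4106 0.2863 0.16  ]
```

Emit:
send_rows(
  steps="1 0 0 0.045 0 0 0; 1 0 0 0.091 0 0 0; 1 0 0 0.091 0 0 0; 0.35 0 0 0.091 0 0 0; 0.35 0 0 0.091 0 0 0; 0.35 0 0 0.091 0 0 0; 0.35 0 0 0.091 0 0 0",
  squeeze=5,
)

```text
t: 3.38
ee_pos: [0.47, 0.18, 0.1956]
orientation: [-3.034, -0.814, -0.002]
force: [-0.1, -0.3, 0.0]
gripper_width: 0.054
```

Run:
```python
from h import *
c=grab('wrist','wrist2');c=grab('top','top2');s=ctrl.state();print(s['ee_pos'],s['force'],s['gripper_width'])
np.set_printoptions(precision=1,suppress=True)
P=np.array([.410,.284]);p0=s['ee_pos'];r0=s['orientation']
# tool centre leads post by 8 mm (jaw 32, post 16) 
for a in range(18,90,4):
    th=np.radians(-78+a+8/120*57.3); yaw=np.radians(-78+a+90)
    print(a,row(p0,r0,[P[0]+.12*np.cos(th),P[1]+.12*np.sin(th),.195],yaw))
```

```text
[0.46981952 0.17997332 0.19522317] [0.52163968 0.15178857 0.49867409] 0.046063500419118004
18 [ 8.2 -0.3  0.2  0.  -0.   0. ]
22 [16.5 -1.1  0.2  0.  -0.  -4. ]
26 [24.8 -2.5  0.2  0.  -0.  -8. ]
30 [ 32.9  -4.5   0.2   0.   -0.  -12. ]
34 [ 40.9  -7.1   0.2   0.   -0.  -16. ]
38 [ 48.7 -10.2   0.2   0.   -0.  -20. ]
42 [ 56.2 -13.9   0.2   0.   -0.  -24. ]
46 [ 63.5 -18.    0.3   0.   -0.  -28. ]
50 [ 70.4 -22.7   0.3   0.   -0.  -32. ]
54 [ 77.1 -27.8   0.3   0.   -0.  -36. ]
58 [ 83.3 -33.4   0.3   0.   -0.  -40. ]
62 [ 89.1 -39.4   0.3   0.   -0.  -44. ]
66 [ 94.6 -45.8   0.3   0.   -0.  -48. ]
70 [ 99.5 -52.6   0.3   0.   -0.  -52. ]
74 [104.  -59.6   0.3   0.   -0.  -56. ]
78 [107.9 -67.    0.3   0.   -0.  -60. ]
82 [111.4 -74.7   0.3   0.   -0.  -64. ]
86 [114.2 -82.5   0.3   0.   -0.  -68. ]
```

View pics/wrist2.png

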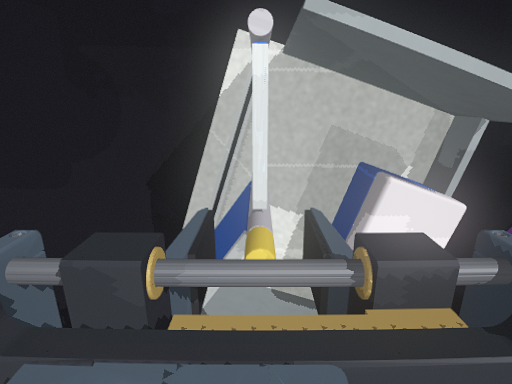

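The post stands centred between the fingers, with the cap at (260,243). Next I push it along the arc.

Emit:
send_rows(
  steps="0.35 0.008 0 0 0 0 0; 0.35 0.0165 -0.001 0 0 0 -4; 0.35 0.025 -0.0025 0 0 0 -8; 0.35 0.033 -0.0045 0 0 0 -12; 0.35 0.041 -0.007 0 0 0 -16; 0.35 0.0485 -0.010 0 0 0 -20; 0.35 0.056 -0.014 0 0 0 -24; 0.35 0.0635 -0.018 0 0 0 -28; 0.35 0.0705 -0.0225 0 0 0 -32; 0.35 0.077 -0.028 0 0 0 -36; 0.35 0.083 -0.0335 0 0 0 -40; 0.35 0.089 -0.0395 0 0 0 -44",
)

```text
t: 4.97
ee_pos: [0.5276, 0.2587, 0.1947]
orientation: [2.506, 1.894, -0.001]
force: [-0.3, -1.8, -0.3]
gripper_width: 0.0318
```

Run:
```python
from h import *
c=grab('wrist','wrist3');c=grab('top','top3');c=grab('side','side3');s=ctrl.state();print(s['ee_pos'],s['force'],s['gripper_width'])
np.set_printoptions(precision=1,suppress=True)
P=np.array([.410,.284]);p0=s['ee_pos'];r0=s['orientation']
for a in range(62,94,4):
    th=np.radians(-78+a+8/120*57.3); yaw=np.radians(-78+a+90)
    print(a,row(p0,r0,[P[0]+.12*np.cos(th),P[1]+.12*np.sin(th),.195],yaw))
a=load('wrist3')['img'];b=load('side3')['img'][90:250,120:320]
cv2.imwrite('pics/c3.png',np.hstack([cv2.resize(a,(400,300)),cv2.resize(b,(375,300))])[...,::-1])
```

```text
[0.52736599 0.25911483 0.19464498] [ 0.34242625 -0.36943308 -0.17007711] 0.0319923769935612
62 [-0.4  0.1 -0.4 -0.   0.  -0. ]
66 [ 7.9 -0.8 -0.4 -0.   0.  -4. ]
70 [16.2 -2.2 -0.4 -0.   0.  -8. ]
74 [ 24.3  -4.2  -0.4  -0.    0.  -12. ]
78 [ 32.3  -6.8  -0.4  -0.    0.  -16. ]
82 [ 40.   -9.9  -0.4  -0.    0.  -20. ]
86 [ 47.6 -13.6  -0.4  -0.    0.  -24. ]
90 [ 54.8 -17.7  -0.4  -0.    0.  -28. ]
```

View pics/c3.png

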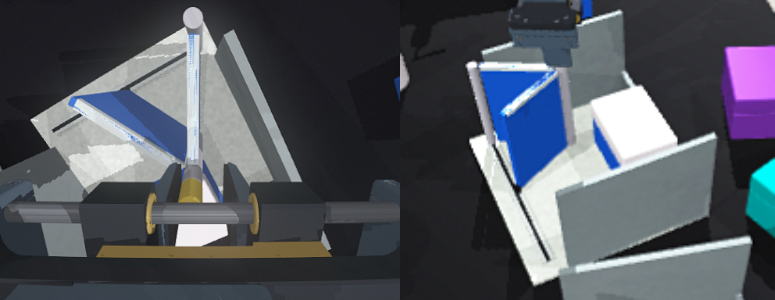

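The door folds as intended: the panels are now at about 60°, with low force. I continue to just short of the stop.

Emit:
send_rows(
  steps="0.35 0.008 -0.001 0 0 0 -4; 0.35 0.016 -0.002 0 0 0 -8; 0.35 0.0245 -0.004 0 0 0 -12; 0.35 0.0325 -0.007 0 0 0 -16; 0.35 0.040 -0.010 0 0 0 -20; 0.35 0.040 -0.010 0 0 0 -20",
)

```text
t: 5.88
ee_pos: [0.5284, 0.3, 0.1948]
orientation: [-2.144, -2.296, 0.0]
force: [-0.1, -0.0, 0.9]
gripper_width: 0.0317
```

Run:
```python
from h import *
c=grab('wrist','wrist4');s=ctrl.state();print(s['ee_pos'],s['force'],s['gripper_width'])
```

```text
[0.52839154 0.29979086 0.19479961] [ 0.22311289  0.30231367 -0.30842064] 0.032052018917630085
```

View pics/wrist4.png

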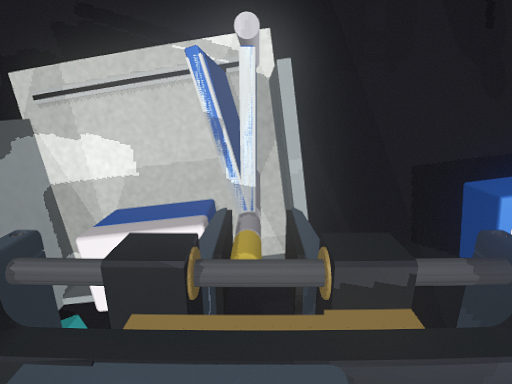

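Emit:
send_rows(
  steps="0.35 0.002 0 0 0 0 0; 0.35 0.004 0 0 0 0 0; 0.35 0.004 0 0 0 0 0",
)

```text
t: 6.3
ee_pos: [0.5283, 0.3037, 0.1949]
orientation: [2.142, 2.297, -0.0]
force: [-0.2, -1.0, -0.4]
gripper_width: 0.0319
```

Emit:
send_rows(
  steps="0.35 0.0015 0 0 0 0 0; 0.35 0.003 0 0 0 0 0; 0.35 0.003 0 0 0 0 0",
)

```text
t: 6.68
ee_pos: [0.5282, 0.3039, 0.1948]
orientation: [2.139, 2.295, -0.007]
force: [1.8, -8.6, 0.2]
gripper_width: 0.0322
```

The stop is reached: 8.6 N against it and the TCP no longer advances. I centre the jaws on the post, open and lift away.

Emit:
send_rows(
  steps="0.35 -0.006 0 0 0 0 0; 0.35 -0.010 0 0 0 0 0; 0.7 -0.010 0 0 0 0 0; 0.7 -0.010 0 0 0 0 0; 0.7 -0.010 0 0 0 0 0; 0.7 -0.010 0 -0.03 0 0 0; 0.7 -0.010 0 -0.08 0 0 0; 0.7 -0.010 0 -0.12 0 0 0; 0.7 -0.01 0.06 -0.12 0 0 0; 0.7 -0.01 0.12 -0.12 0 0 0; 0.7 -0.01 0.18 -0.12 0 0 0; 0.7 -0.01 0.18 -0.12 0 0 0",
)

```text
t: 8.18
ee_pos: [0.7119, 0.3092, 0.309]
orientation: [-2.143, -2.295, 0.007]
force: [0.3, 0.2, -0.2]
gripper_width: 0.0637
```

Run:
```python
from h import *
s=ctrl.state();print(s['ee_pos'],s['force'],s['t'])
for n in ('top','side','wrist'): grab(n,n+'5')
a=load('top5')['img'];b=load('side5')['img']
cv2.imwrite('pics/c5.png',np.hstack([cv2.resize(a,(400,300)),cv2.resize(b,(400,300))])[...,::-1])
```

```text
[0.71192805 0.30923111 0.30897701] [ 0.29658498  0.19656645 -0.18284266] 8.175
```

View pics/c5.png

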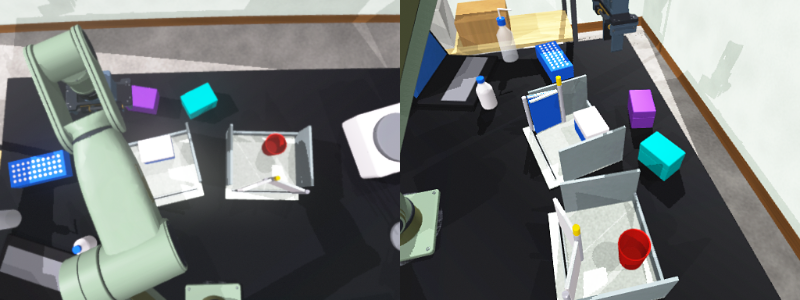

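View pics/wrist5.png

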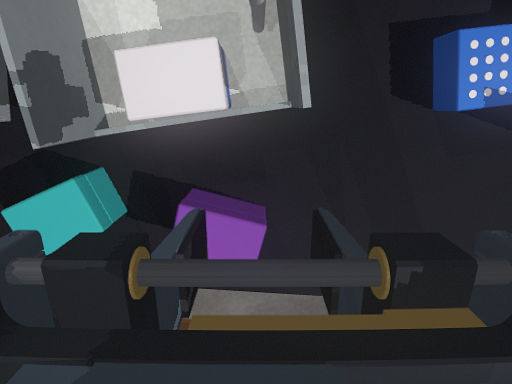

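The door looks folded against the left wall and the gripper is clear at (0.71, 0.31). I'll move the arm aside to get an unobstructed top view.

Emit:
send_rows(
  steps="0.7 -0.3 -0.35 -0.03 0 0 0; 0.7 -0.3 -0.35 -0.03 0 0 0; 0.7 -0.3 -0.35 -0.03 0 0 0; 0.7 -0.3 -0.35 -0.03 0 0 0; 0.7 -0.3 -0.35 -0.03 0 0 0; 0.7 -0.3 -0.35 -0.03 0 0 0; 0.7 -0.3 -0.35 -0.03 0 0 0; 0.7 -0.3 -0.35 -0.03 0 0 0; 0.7 -0.3 -0.35 -0.03 0 0 0; 0.7 -0.3 -0.35 -0.03 0 0 0",
)

```text
t: 9.57
ee_pos: [0.3797, -0.0136, 0.3456]
orientation: [2.14, 2.298, 0.003]
force: [0.7, -0.1, -0.4]
gripper_width: 0.0638
```

Run:
```python
from h import *
s=ctrl.state();print(s['ee_pos'],s['force'],s['t'])
t=grab('top','top6');sd=grab('side','side6')
for c in (t,sd):
    h=cv2.cvtColor(c['img'],cv2.COLOR_RGB2HSV); m=cv2.inRange(h,(24,150,120),(34,255,255))
    n,l,st,ce=cv2.connectedComponentsWithStats(m); print([(st[i].tolist(),ce[i]) for i in range(1,n) if st[i,4]>8])
cv2.imwrite('pics/c6.png',np.hstack([cv2.resize(t['img'][130:300,120:300],(400,380)),cv2.resize(sd['img'][60:250,120:320],(400,380))])[...,::-1])
```

```text
[ 0.37966392 -0.01358223  0.34559177] [ 0.67731061 -0.08287016 -0.40891775] 9.575
[([152, 212, 7, 7, 35], array([154.94285714, 214.88571429])), ([351, 225, 7, 6, 32], array([354.21875, 227.65625]))]
[([200, 97, 7, 13, 70], array([202.67142857, 102.97142857])), ([221, 287, 10, 15, 120], array([225.325     , 293.91666667]))]
```

View pics/c6.png

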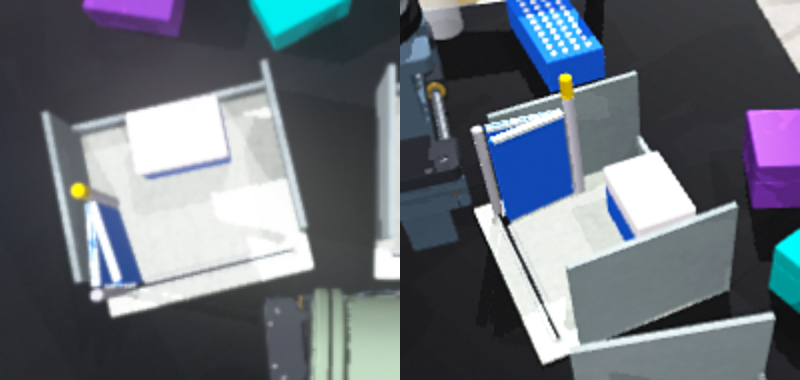

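Run:
```python
from h import *
t=load('top6')
F=onz(t,154.94,214.9,.209);d=F[:2]-[.410,.284];print(F,np.hypot(*d),np.degrees(np.arctan2(d[1],d[0]))+78)
# tip box unchanged? lid white region compare
t0=load('top0')
for c in (t0,t):
    g=c['img'][165:212,172:228].min(2);print(cv2.moments((g>225).astype(np.uint8),True)['m00'],[ (cv2.moments((g>225).astype(np.uint8),True)[k]/cv2.moments((g>225).astype(np.uint8),True)['m00']) for k in('m10','m01')])
```

```text
[0.52961332 0.29437195 0.209     ] 0.12006216434627233 82.95585442598438
1278.0 [28.866197183098592, 25.082159624413144]
1479.0 [27.578093306288032, 27.002704530087897]
```

Run:
```python
from plant import ctrl
print(ctrl.job_done())
```

```text
the job is handed in; nothing more can be done
None
```

The blue door is folded fully open and released, and the job was handed in at about 9.7 s with the arm clear of everything. I pushed its hinge post along the 120 mm arc with the gripper jaws around it. It stopped hard at 8.6 N, and I then centred the jaws, opened them and lifted away.

**Last checks:**
- **Blue door:** the yellow cap is at (0.530, 0.294), 120.1 mm from the pivot. That puts the panels at 83.0° from the track, which is the stop, and the pictures show them collapsed together.
- **White door:** its cap is at exactly the same pixels as before, in both the top and side views.
- **Tip box:** its lid corners, read by eye in the top view, match the start to within about 1.5 pixels. An automatic brightness comparison differed by 1–2 pixels. I put that down to bright floor in its mask and the changed lighting, but did not check further.
- **Wrist view before descending:** it placed the post about 6.5 mm from the top-view position. That was well within the 32 mm pad width, so I went ahead.
- **First retreat:** it went away from the robot rather than towards it because I had a sign wrong. Nothing was touched.

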